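# Load the last sample bottles into the carrier and seat their stoppers

## Robot

A 6-joint arm with a two-finger parallel gripper is mounted at the origin on a cart in front of the work surface, level with it; the furniture and walls round the work are solid. World frame = base frame: x ahead of the robot, y to its left, z up, the work surface at z = 0. Lengths are in m, angles in degrees, forces in N, time in s.
With the tool pointing down it reaches from about 0.35 to 0.975 m from the base axis. Payload 7.1 kg.
Tool frame: the origin (TCP) lies between the finger pads, 19 mm behind the fingertips; this is the grasp point; z points along the fingers, y is the line along which they close (so a half turn about z gives the same grasp; the last joint's range is limited). The gripper opens to 88 mm and grips with 3 to 60 N. Pads are 20 mm wide; open, the fingers measure 115 mm over their backs; the gripper's body (75 mm by 178 mm) begins 61 mm behind the grasp point.
Start: joints at [69.442, 24.242, 93.386, -0, 62.372, -1.089], TCP at [0.208, 0.589, 0.241] pointing down, gripper open.
Joint ranges: [-172.04, 172.04], [-51.8, 120.97], [4.93, 147.93], [-75.15, 255.16], [6.16, 154.13], [-145.62, 145.62]. Speed limits (degrees/s): [136.94, 136.94, 172.46, 180, 180, 180].

## Interface

Orientations are given as [roll, pitch, yaw] about the fixed x, y, z axes, in that order (R = Rz(yaw) Ry(pitch) Rx(roll)).
In Python, from station import r gives the robot as it stands. The module is installed in compiled form; this text tells all that it offers. Calls block until the motion is done:
- r.move_ptp(position, orientation): joint-space move of the TCP to a pose.
- r.movel(position, orientation=None, feed=0.15, until_force=None): straight line of the TCP; orientation=None keeps the orientation; feed is the mean speed in m/s. With until_force (N) it stops when the force on the tool has changed by that much, and returns True; else False.
- r.goto_joints(angles): joint-space move.
- r.gripper_open() and r.close(effort=None): open the fingers fully, or close them until they stop; effort is the grip in N (None keeps the last).
- r.pause(seconds).
- r.ik(position, orientation): joint angles nearest the present ones, or None.
- r.capture(name): name is "scene" or "side" or "wrist"; returns a dict with "frame" (480x640x3 uint8, red, green, blue), "intrinsics" (3x3 intrinsics, pixels), "cam_to_world" (4x4, takes a point from camera to world coordinates). Camera axes: x right, y up, looking along -z (the intrinsics and any distortion apply to the point x, -y, -z); pixel columns grow to the right and rows downward; lengths in m; the calibration is good to about 2 mm. A picture is of the moment at which its call begins. There is no depth.
A pose or a line that the arm cannot do raises r.IKError and nothing moves.
- r.close_job(): hands the job in; it is judged then, once.
Readings, each from a call of its own:
- r.get_time_s(): time.
- r.get_q(): joint angles.
- r.get_qvel(): joint speeds.
- r.get_joint_torque(): joint torques, N m.
- r.get_tcp_pos(): TCP position.
- r.get_tcp_rot(): TCP orientation.
- r.get_contact_force(): force on the tool from outside, world axes, zero at the start.
- r.get_wrist_torque(): the same for the moment, N m.
- r.get_gripper_width(): opening from 0.0 (shut) to 1.0 (fully open).
- r.get_finger_force(): force on a finger pad.
Only numpy, scipy, OpenCV 4.12 (cv2) and the standard library are available. Lean on these libraries where they do the work, as an engineer would, in place of code of your own. Each camera call takes 0.05 s, during which the arm holds its last target. There are 200 camera calls.

## Task

Stand the two amber sample bottles from the bench upright in the two empty cells of the bottle carrier, one per cell, reaching in at a slant beside its carrying handle. Once a bottle stands on its soft pad in the cell, where it cannot topple, and not before, push its stopper, which stands proud, fully home. They are glass: set them down without dropping them, press firmly but not hard, do not knock the carrier, and leave the bottles already in it in their cells.

Things in the scene. Friction and masses are not known exactly. Their poses are not given: they have to be found in the camera images.
- carrier: bottle carrier, fixed on the bench: open sheet-metal crate 128 (x) by 178 mm (y), 2 rows of 3 square cells, 54 mm inside, 58 mm pitch along y (centres y = -58, 0, 58); front row (robot side) at x = -33, back row at x = +33 mm. Outer walls 75 mm high, dividers 68, floor at 6. Origin: centre of the underside; x from front to back
- handle (a point): middle of the carrier's carrying handle: round grip 22 mm thick along the carrier's y at height 240 mm, on uprights 22 mm wide at y = +-91 mm. Only 22 mm lie between a front cell's axis and the grip, so a gripper pointing straight down strikes it: lean it 20 to 30 degrees to the front, fingers closing along y, opened at most 50 mm beside a standing bottle
- bottle_1: amber glass sample bottle with a black stopper, about 0.26 kg, standing on the bench: round body 50 mm across from 0 to 80 mm height (foot narrowed to 44 mm), shoulder up to 96 mm, straight neck 31 mm across from 96 to 126 mm, then the stopper's head 28 mm across, 14 mm high: its top is at 140 mm when home, up to 148 mm when proud. Origin: centre of the underside; z up
- bottle_2: amber glass sample bottle with a black stopper, about 0.26 kg, standing on the bench: round body 50 mm across from 0 to 80 mm height (foot narrowed to 44 mm), shoulder up to 96 mm, straight neck 31 mm across from 96 to 126 mm, then the stopper's head 28 mm across, 14 mm high: its top is at 140 mm when home, up to 148 mm when proud. Origin: centre of the underside; z up
- neck_1 (a point): the place to grip bottle_1: on its axis in the neck, 114 mm above the underside; the TCP goes here, even with the tool leaning 20 to 30 degrees. Neck 31 mm across, stopper head narrower
- neck_2 (a point): the place to grip bottle_2: on its axis in the neck, 114 mm above the underside; the TCP goes here, even with the tool leaning 20 to 30 degrees. Neck 31 mm across, stopper head narrower
- stopper_1 (a joint): how far the stopper of bottle_1 is pushed in (m): 0 = 8 mm proud of the neck, 0.008 = fully home, head on the neck. Starts 5 to 8 mm proud. A stiff push fit: slides down under about 9 N (a little more if fast), stays where left, then stops hard at home; cannot be pulled off
- stopper_2 (a joint): how far the stopper of bottle_2 is pushed in (m): 0 = 8 mm proud of the neck, 0.008 = fully home, head on the neck. Starts 5 to 8 mm proud. A stiff push fit: slides down under about 9 N (a little more if fast), stays where left, then stops hard at home; cannot be pulled off
- pad_1: black cushion pad, 46 mm disc, on the floor of an empty cell of the carrier's front row (which two of the three are empty varies). Origin: centre of its underside, on the cell's axis, 6 mm above the bench. Its top is 15 mm above that, unloaded; it is soft: a bottle sinks in 3 to 6 mm by its weight and several mm more when pressed, down to a hard stop, before its stopper moves
- pad_2: black cushion pad, 46 mm disc, on the floor of an empty cell of the carrier's front row (which two of the three are empty varies). Origin: centre of its underside, on the cell's axis, 6 mm above the bench. Its top is 15 mm above that, unloaded; it is soft: a bottle sinks in 3 to 6 mm by its weight and several mm more when pressed, down to a hard stop, before its stopper moves
- near_bottle: a like bottle, stopper home, already standing in the third cell of the front row; to be left there. Its foot carries its own 10 mm pad; origin: centre of that pad's underside; head's top 150 mm above it
- far_bottle_1: a like bottle, stopper home, already standing in the back row; to be left there. Its foot carries its own 10 mm pad; origin: centre of that pad's underside; head's top 150 mm above it
- far_bottle_2: a like bottle, stopper home, already standing in the back row; to be left there. Its foot carries its own 10 mm pad; origin: centre of that pad's underside; head's top 150 mm above it
- far_bottle_3: a like bottle, stopper home, already standing in the back row; to be left there. Its foot carries its own 10 mm pad; origin: centre of that pad's underside; head's top 150 mm above it
Not all that is in view belongs to the job. Leave any yellow look-alike of the bottle_1 alone. What is shaped like the bottle_2 but green is not meant.

How it is judged:
By the outcome, as a careful person would: the job done as asked, in the order asked, and still so for the second after the job is handed in, with the robot touching nothing.
It also fails if it takes over 64 s, if anything falls off the work surface, if the arm or the gripper's body presses on something with over 40 N, if the wrist force passes 120 N, or if a joint passes its speed limit or range.

## Working session

There is one attempt and no reset: what is moved stays moved. The work goes in short steps, each a Python script; the robot and the scene stay as the last script left them, time stands still between calls to the robot, and variables do not carry over. Pictures are saved under pics/ and viewed, at most 10 in all, crops included, and the job is handed in when it is done.

```bash
mkdir -p pics; python3 - <<'E'
from station import r
import cv2,numpy as np,pickle
d={}
for n in("scene","side"):
    c=r.capture(n);d[n]=c;cv2.imwrite(f"pics/{n}0.png",c["frame"][:,:,::-1])
    print(n,c["intrinsics"].tolist(),np.round(c["cam_to_world"],4).tolist(),[k for k in c])
pickle.dump(d,open("d.pkl","wb"))
print(r.get_time_s())
E
```

```text
scene [[453.8828275123247, 0.0, 316.34965522491564], [0.0, 453.8828275123247, 234.61890100226836], [0.0, 0.0, 1.0]] [[0.5661, 0.5436, -0.6197, 0.0531], [-0.8243, 0.3812, -0.4186, -0.4028], [0.0087, 0.7478, 0.6639, 0.7374], [0.0, 0.0, 0.0, 1.0]] ['frame', 'intrinsics', 'cam_to_world']
side [[456.54344134972854, 0.0, 317.60629643776014], [0.0, 456.54344134972854, 245.9778614467918], [0.0, 0.0, 1.0]] [[-0.9588, -0.1278, 0.2536, 0.8596], [0.2836, -0.4786, 0.831, 0.8251], [0.0152, 0.8687, 0.4952, 0.6781], [0.0, 0.0, 0.0, 1.0]] ['frame', 'intrinsics', 'cam_to_world']
0.1
```

View pics/scene0.png

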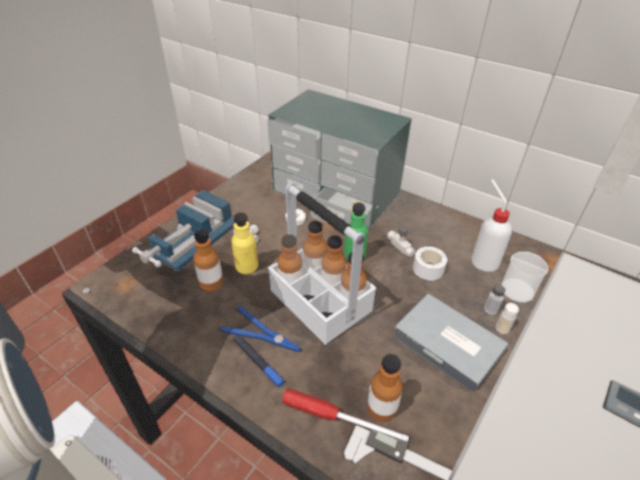

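View pics/side0.png

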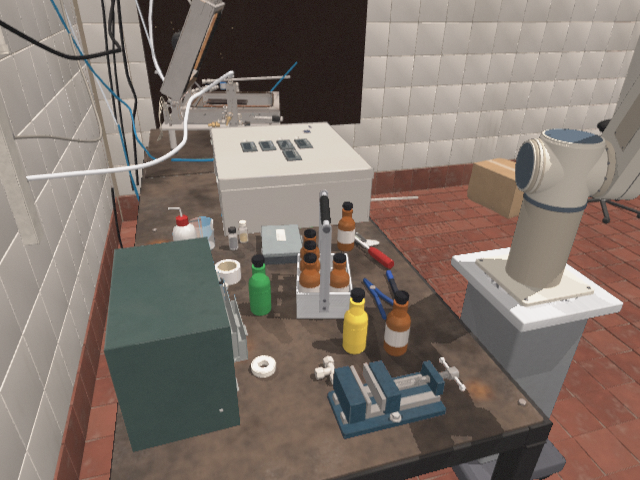

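The scene view shows amber bottles at about (207,262) and (385,387). The carrier is around (325,280), with the near bottle at its left (+y) end and the middle and right cells empty. The side view shows the same amber bottles at (397,325) and (346,225). I'll enlarge both.

```bash
python3 - <<'E'
import cv2,pickle
d=pickle.load(open("d.pkl","rb"))
f=d["scene"]["frame"][:,:,::-1];s=d["side"]["frame"][:,:,::-1]
Z=lambda im,x,y,w,h,k:cv2.resize(im[y:y+h,x:x+w],None,fx=k,fy=k,interpolation=cv2.INTER_CUBIC)
import numpy as np
# scene carrier crop x260-390,y175-345 ; 
a=Z(f,260,175,130,150*1,4)      #520x600
b=Z(f,185,225,70,75,4) #280x300
c=Z(f,355,347,70,75,4)
cv2.imwrite("pics/c1.png",np.hstack([a,np.vstack([b,c])]))
a=Z(s,285,190,130,150,4);b=Z(s,370,285,70,75,4);c=Z(s,315,195,70,75,4)
cv2.imwrite("pics/c2.png",np.hstack([a,np.vstack([b,c])]))
E
```

```text
(no output)
```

View pics/c1.png

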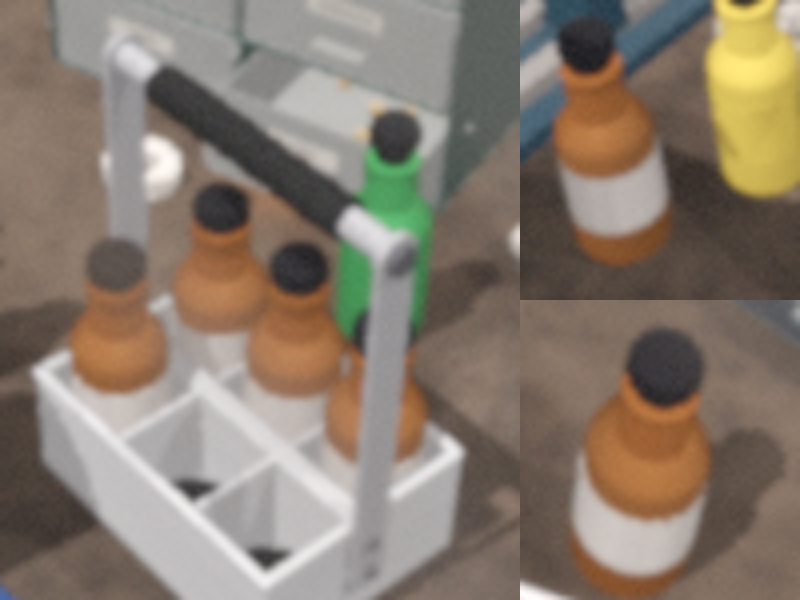

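View pics/c2.png

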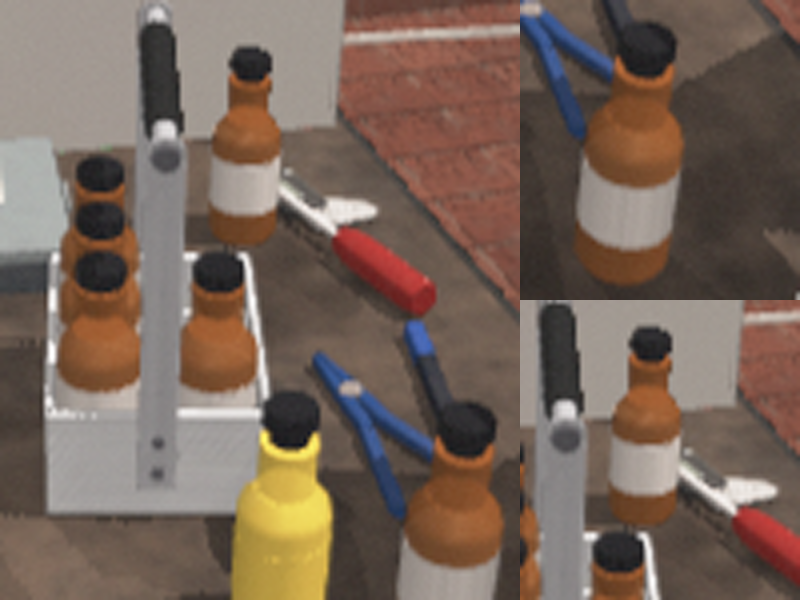

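The crops give the bottles' head-top pixels as (201,234) and (391,361) in scene, and (402,294) and (348,205) in side. They also give the carrier rim corners, which I'll fit now.

```bash
cat >h.py <<'E'
import numpy as np,pickle
from scipy.optimize import least_squares
def proj(c,P):
    M=np.linalg.inv(c["cam_to_world"]);p=(M[:3,:3]@np.atleast_2d(P).T).T+M[:3,3]
    q=np.c_[p[:,0],-p[:,1],-p[:,2]]@c["intrinsics"].T
    return q[:,:2]/q[:,2:]
E
python3 - <<'E'
from h import *
d=pickle.load(open("d.pkl","rb"));S,D=d["scene"],d["side"]
for s,q in (((201.25,234.5),(402,294.5)),((391.5,361.5),(347.6,205.2))):
    f=lambda P:np.r_[(proj(S,P)-s)[0],(proj(D,P)-q)[0]]
    o=least_squares(f,[.6,.2,.14]);print(np.round(o.x,4),o.fun.round(1))
    f2=lambda P:f(np.r_[P,.1465]);o=least_squares(f2,[.6,.2]);print(np.round(o.x,4),o.fun.round(1))
o4=lambda u,v,x,y:(x+u/4-.4,y+v/4-.4)
sc=[((-64,89,75),(36,372)),((-64,-89,75),(266,580)),((64,-89,75),(463,452)),((-33,58,156),(116,255)),((33,58,156),(222,200)),((33,0,156),(300,262))]
si=[((64,89,75),(48,410)),((-64,89,75),(268,412)),((64,-89,75),(52,255)),((-64,-89,75),(247,252)),((64,89,0),(47,512)),((33,58,156),(102,265)),((33,0,156),(99,215)),((33,-58,156),(101,170)),((-33,58,156),(218,265))]
def fc(p):
    c,s=np.cos(p[2]),np.sin(p[2]);R=np.array([[c,-s,0],[s,c,0],[0,0,1]])
    out=[]
    for C,L,x,y in((S,sc,260,175),(D,si,285,190)):
        P=np.array([a for a,_ in L])/1000@R.T+[p[0],p[1],0]
        out.append(proj(C,P)-[o4(*b,x,y) for _,b in L])
    return np.vstack(out).ravel()
o=least_squares(fc,[.65,0,0],loss="soft_l1");print(o.x.round(4),np.degrees(o.x[2]));print(fc(o.x).reshape(-1,2).round(1).tolist())
E
```

```text
[0.478  0.1582 0.1426] [-0.3  0.1 -0.3 -0.1]
[0.4777 0.1581] [-0.7 -1.3 -0.  -1.7]
[ 0.4372 -0.2822  0.1402] [-0.4  0.2 -0.7 -0.4]
[ 0.4344 -0.283 ] [-0.3 -0.5  0.2 -2.7]
[ 0.573  -0.0638 -0.2681] -15.358214574806548
[[-0.0, -1.0], [-0.0, 1.2], [0.2, -0.7], [0.1, 0.1], [0.1, -0.4], [0.1, -0.8], [-0.5, 0.7], [1.0, 0.2], [-0.1, -0.6], [0.4, 0.3], [-0.0, 1.4], [-0.1, -0.9], [0.5, -1.1], [-0.1, -1.4], [0.4, -0.8]]
```

The fit is good: residuals of about 1 px and a carrier yaw of −15.4°. I need to know whether the gripper call accepts a partial opening, so I'll check its documented signature and the IK for the planned poses.

`gripper_open` only opens fully (115 mm over the fingers), so a straight-on release in the middle cell would hit the near bottle's neck. I'll search lean and azimuth for a pose where the fully open gripper clears everything.

```bash
cat >>h.py <<'E'
def cyl(x,y,z0,z1,R,n=24,m=8):
    a=np.linspace(0,2*np.pi,n,endpoint=False);z=np.linspace(z0,z1,m)
    A,Z=np.meshgrid(a,z);return np.c_[x+R*np.cos(A).ravel(),y+R*np.sin(A).ravel(),Z.ravel()]
def bottle(x,y,b,top): return np.vstack([cyl(x,y,b,b+80,25),cyl(x,y,b+80,b+96,20,m=3),cyl(x,y,b+96,b+126,15.5),cyl(x,y,b+126,top,14,m=4),np.array([[x,y,top]])])
def obstacles(bots):
    g=cyl(0,0,-102,102,11,16,50)[:,[0,2,1]]+[0,0,240]
    X,Z=np.meshgrid(np.linspace(-11,11,6),np.linspace(0,240,50));u=[np.c_[X.ravel(),0*X.ravel()+s*y,Z.ravel()] for s in(1,-1) for y in(89,94)]
    t=np.linspace(-64,64,40);s=np.linspace(-89,89,50)
    w=[np.c_[t,0*t+y,0*t+75] for y in(-89,89)]+[np.c_[0*s+x,s,0*s+75] for x in(-64,64)]+[np.c_[0*s,s,0*s+68]]
    b=[bottle(x,y,16,156) for x,y in bots]
    return np.vstack([g]+u+w+b)
def tool(az,lean,flip=1):
    e=np.array([np.cos(az),np.sin(az),0]);t=np.radians(lean)
    z=np.sin(t)*e-np.cos(t)*np.array([0,0,1]);y=flip*np.array([-e[1],e[0],0]);return np.c_[np.cross(y,z),y,z]
def clear(O,p,Rm,half):   # mm, finger inner half opening
    q=(O-p)@Rm;out=[]
    for c,h in(((0,half+6.75,-21),(10,6.75,40)),((0,-half-6.75,-21),(10,6.75,40)),((0,0,-61-80),(37.5,89,80))):
        d=np.abs(q-c)-h;out.append((np.linalg.norm(np.maximum(d,0),axis=1)+np.minimum(d.max(1),0)).min())
    return min(out)
E
python3 - <<'E'
from station import r
from h import *
far=[(33,-58),(33,0),(33,58)]
def search(cell,bots,zs=(127,)):
    O=obstacles(far+bots);res=[]
    for lean in range(10,91,5):
        for az in range(-70,71,5):
            R=tool(np.radians(az),lean)
            a=min(clear(O,np.array([*cell,z]),R,44) for z in zs)
            b=min(clear(O,np.array([*cell,z]),R,15.5) for z in(127,150,175,205))
            if min(a,b)>3:
                p=[*cw(*cell),.127];k=[fl for fl in(1,-1) if r.ik(p,ori(YAW+np.radians(az),lean,fl)) is not None]
                res.append((round(min(a,b),1),lean,az,k))
    res.sort(key=lambda x:-x[0]);print(cell,bots,len(res),[x for x in res if x[3]][:25],res[:6])
search((-33,0),[(-33,58)])
search((-33,0),[(-33,58)],(122,))
search((-33,-58),[(-33,58)])
search((-33,-58),[(-33,58),(-33,0)])
E
```

```text
(-33, 0) [(-33, 58)] 1 [(np.float64(4.4), 90, 45, [1, -1])] [(np.float64(4.4), 90, 45, [1, -1])]
(-33, 0) [(-33, 58)] 0 [] []
(-33, -58) [(-33, 58)] 89 [(np.float64(10.3), 50, -20, [1, -1]), (np.float64(10.3), 75, -20, [1, -1]), (np.float64(10.3), 90, -15, [1, -1]), (np.float64(10.1), 70, -20, [1, -1]), (np.float64(10.0), 55, -20, [1, -1]), (np.float64(9.9), 60, -20, [1, -1]), (np.float64(9.8), 65, -20, [1, -1]), (np.float64(9.8), 80, -20, [1, -1]), (np.float64(9.6), 85, -15, [1, -1]), (np.float64(9.4), 40, -15, [1, -1]), (np.float64(8.9), 45, -15, [1, -1]), (np.float64(8.8), 80, -15, [1, -1]), (np.float64(8.3), 50, -15, [1, -1]), (np.float64(8.3), 75, -15, [1, -1]), (np.float64(8.1), 70, -15, [1, -1]), (np.float64(8.0), 35, -10, [1, -1]), (np.float64(8.0), 45, -20, [1, -1]), (np.float64(8.0), 55, -15, [1, -1]), (np.float64(8.0), 90, -10, [1, -1]), (np.float64(7.9), 60, -15, [1, -1]), (np.float64(7.8), 65, -15, [1, -1]), (np.float64(7.4), 85, -10, [1, -1]), (np.float64(7.3), 25, -5, [1, -1]), (np.float64(7.2), 40, -10, [1, -1]), (np.float64(6.8), 85, -20, [1, -1])] [(np.float64(10.3), 50, -20, [1, -1]), (np.float64(10.3), 75, -20, [1, -1]), (np.float64(10.3), 90, -15, [1, -1]), (np.float64(10.1), 70, -20, [1, -1]), (np.float64(10.0), 55, -20, [1, -1]), (np.float64(9.9), 60, -20, [1, -1])]
(-33, -58) [(-33, 58), (-33, 0)] 0 [] []<stdin>:15: UserWarning: Gimbal lock detected. Setting third angle to zero since it is not possible to uniquely determine all angles.
<stdin>:17: UserWarning: Gimbal lock detected. Setting third angle to zero since it is not possible to uniquely determine all angles.
```

```bash
python3 -W ignore - <<'E'
from station import r
from h import *
far=[(33,-58),(33,0),(33,58)]
O=obstacles(far+[(-33,58)]);res=[]
for lean in range(20,96,5):
    for az in range(20,71,5):
        for d in(0,5,9):
            R=tool(np.radians(az),lean);c=np.array([-33,0,127])
            a=clear(O,c-d*R[:,2],R,44)
            if a>2:
                p=[*cw(*c[:2]),.127];k=[np.round(q).tolist() for fl in(1,-1) if (q:=r.ik(p,ori(YAW+np.radians(az),lean,fl))) is not None]
                res.append((round(a,1),lean,az,d,k))
for x in sorted(res,key=lambda x:-x[0])[:14]: print(x)
print(len(res))
for x in sorted(res,key=lambda x:(x[1],-x[0]))[:8]: print(x)
E
```

```text
(np.float64(11.6), 90, 50, 9, [[-38.0, 59.0, 125.0, 107.0, 91.0, 87.0], [-38.0, 59.0, 125.0, 107.0, 91.0, -93.0]])
(np.float64(11.3), 90, 45, 9, [[-37.0, 59.0, 127.0, 114.0, 93.0, 84.0], [-37.0, 59.0, 127.0, 114.0, 93.0, -96.0]])
(np.float64(11.1), 85, 45, 9, [[-36.0, 56.0, 129.0, 114.0, 87.0, 86.0], [-36.0, 56.0, 129.0, 114.0, 87.0, -94.0]])
(np.float64(10.9), 80, 45, 9, [[-36.0, 52.0, 130.0, 115.0, 81.0, 89.0], [-36.0, 52.0, 130.0, 115.0, 81.0, -91.0]])
(np.float64(9.9), 80, 40, 9, [[-34.0, 53.0, 132.0, 122.0, 82.0, 86.0], [-34.0, 53.0, 132.0, 122.0, 82.0, -94.0]])
(np.float64(9.7), 75, 40, 9, [[-33.0, 49.0, 133.0, 123.0, 76.0, 89.0], [-33.0, 49.0, 133.0, 123.0, 76.0, -91.0]])
(np.float64(9.4), 85, 40, 9, [[-34.0, 57.0, 131.0, 121.0, 89.0, 83.0], [-34.0, 57.0, 131.0, 121.0, 89.0, -97.0]])
(np.float64(9.3), 85, 45, 5, [[-36.0, 56.0, 129.0, 114.0, 87.0, 86.0], [-36.0, 56.0, 129.0, 114.0, 87.0, -94.0]])
(np.float64(9.1), 70, 40, 9, [[-32.0, 44.0, 133.0, 123.0, 69.0, 92.0], [-32.0, 44.0, 133.0, 123.0, 69.0, -88.0]])
(np.float64(9.1), 90, 45, 5, [[-37.0, 59.0, 127.0, 114.0, 93.0, 84.0],
[... 714 characters left out ...]
, 62.0, -86.0]])
(np.float64(4.0), 65, 40, 9, [[-31.0, 41.0, 133.0, 122.0, 61.0, 96.0], [-31.0, 41.0, 133.0, 122.0, 61.0, -84.0]])
(np.float64(9.1), 70, 40, 9, [[-32.0, 44.0, 133.0, 123.0, 69.0, 92.0], [-32.0, 44.0, 133.0, 123.0, 69.0, -88.0]])
(np.float64(5.6), 70, 40, 5, [[-32.0, 44.0, 133.0, 123.0, 69.0, 92.0], [-32.0, 44.0, 133.0, 123.0, 69.0, -88.0]])
(np.float64(5.0), 70, 35, 9, [[-30.0, 45.0, 135.0, 131.0, 70.0, 90.0], [-30.0, 45.0, 135.0, 131.0, 70.0, -90.0]])
(np.float64(2.0), 70, 35, 5, [[-30.0, 45.0, 135.0, 131.0, 70.0, 90.0], [-30.0, 45.0, 135.0, 131.0, 70.0, -90.0]])
(np.float64(2.0), 70, 45, 9, [[-34.0, 44.0, 131.0, 115.0, 68.0, 95.0], [-34.0, 44.0, 131.0, 115.0, 68.0, -85.0]])
```

```bash
cat >>h.py <<'E'
A=np.array([.478,.158]);B=np.array([.4357,-.2826])
E
python3 -W ignore - <<'E'
from station import r
from h import *
d=pickle.load(open("d.pkl","rb"));S,D=d["scene"],d["side"]
f=lambda P:np.r_[(proj(S,P)-(240.3,217.5))[0],(proj(D,P)-(357.4,290.1))[0]]
o=least_squares(f,[.6,.2,.14]);print("yellow",o.x.round(3),o.fun.round(1))
far=[(33,-58),(33,0),(33,58)]
for cell,bots,azs in(((-33,0),[(-33,58)],range(25,56,5)),((-33,-58),[(-33,58),(-33,0)],range(14,36,3))):
    O=obstacles(far+bots);res=[]
    for lean in(60,65,70,75,80,85):
        for az in azs:
            for dd in(9,12,14):
                R=tool(np.radians(az),lean);c=np.array([*cell,128.])
                a=clear(O,c-dd*R[:,2],R,44)
                b=min(clear(O,c+[0,0,h]-dd*R[:,2],R,15.5) for h in(0,20,45,75))
                res.append((round(min(a,b),1),lean,az,dd))
    for dd in(9,12,14): print(cell,[x for x in sorted(res,reverse=True) if x[3]==dd][:6])
for n,p in(("A",A),("B",B)):
  for az in(-40,-20,0,20,40,60):
    for lean in(75,):
      for fl in(1,-1):
        q=[r.ik([*p,z],ori(np.radians(az),lean,fl)) for z in(.118,.2)]
        print(n,az,fl,[None if a is None else np.round(a).tolist() for a in q])
E
```

```text
yellow [0.56  0.127 0.146] [ 0.5 -0.2  0.5  0.2]
(-33, 0) [(np.float64(10.4), 85, 45, 9), (np.float64(10.3), 80, 40, 9), (np.float64(9.8), 85, 40, 9), (np.float64(9.8), 75, 40, 9), (np.float64(7.7), 80, 45, 9), (np.float64(7.2), 70, 40, 9)]
(-33, 0) [(np.float64(11.9), 85, 40, 12), (np.float64(11.7), 80, 40, 12), (np.float64(11.7), 75, 40, 12), (np.float64(11.5), 85, 45, 12), (np.float64(10.7), 80, 45, 12), (np.float64(9.3), 80, 35, 12)]
(-33, 0) [(np.float64(12.4), 75, 40, 14), (np.float64(12.2), 85, 40, 14), (np.float64(12.2), 80, 40, 14), (np.float64(11.7), 85, 45, 14), (np.float64(11.7), 80, 45, 14), (np.float64(11.2), 80, 35, 14)]
(-33, -58) [(np.float64(-0.5), 85, 26, 9), (np.float64(-0.9), 85, 29, 9), (np.float64(-1.1), 80, 26, 9), (np.float64(-1.4), 80, 29, 9), (np.float64(-1.5), 70, 26, 9), (np.float64(-1.5), 65, 26, 9)]
(-33, -58) [(np.float64(0.1), 85, 26, 12), (np.float64(0.1), 80, 26, 12), (np.float64(0.1), 75, 26, 12), (np.float64(0.1), 70, 26, 12), (np.float64(-0.2), 85, 23, 12), (np.float64(-0.3), 85, 29, 12)]
(-33, -58) [(np.float64(2.0), 85, 26, 14), (np.float64(1.4
[... 1476 characters left out ...]
34.0, 117.0, 77.0, 86.0], [-63.0, 36.0, 136.0, 114.0, 72.0, 97.0]]
B 0 -1 [[-63.0, 50.0, 134.0, 117.0, 77.0, -94.0], [-63.0, 36.0, 136.0, 114.0, 72.0, -83.0]]
B 20 1 [[-67.0, 49.0, 123.0, 91.0, 75.0, 99.0], [-67.0, 37.0, 125.0, 88.0, 75.0, 108.0]]
B 20 -1 [[-67.0, 49.0, 123.0, 91.0, 75.0, -81.0], [-67.0, 37.0, 125.0, 88.0, 75.0, -72.0]]
B 40 1 [[-66.0, 50.0, 111.0, 70.0, 81.0, 108.0], [-66.0, 40.0, 113.0, 69.0, 84.0, 116.0]]
B 40 -1 [[-66.0, 50.0, 111.0, 70.0, 81.0, -72.0], [-66.0, 40.0, 113.0, 69.0, 84.0, -64.0]]
B 60 1 [[-62.0, 52.0, 100.0, 55.0, 91.0, 113.0], [-62.0, 44.0, 101.0, 55.0, 94.0, 119.0]]
B 60 -1 [[-62.0, 52.0, 100.0, 55.0, 91.0, -67.0], [-62.0, 44.0, 101.0, 55.0, 94.0, -61.0]]
```

A near-horizontal slant with the tips just past the neck clears the neighbours even fully open, provided the middle cell goes first and the end cell second. I'll go above bottle A now.

```bash
cat >>h.py <<'E'
def tcp(pxy,zc,az,lean,d):  # az in world degrees; contact point on axis at height zc -> TCP, orientation
    R=tool(np.radians(az),lean);return (np.array([*pxy,zc])-d/1000*R[:,2]),ori(np.radians(az),lean)
E
python3 -W ignore - <<'E'
from station import r
from h import *
import cv2
r.goto_joints([50,-5,110,40,70,30])
print(r.get_tcp_pos(),r.get_time_s())
p,o=tcp(A,.26,40,80,11)
q=r.ik(p,o);print(q)
r.goto_joints([20,0,130,110,75,70])
print(r.get_tcp_pos(),r.get_time_s())
r.move_ptp(p,o)
print(r.get_tcp_pos(),p,r.get_q(),r.get_time_s())
for z in(.2,.113):print(r.ik(tcp(A,z,40,80,11)[0],o))
w=r.capture("wrist")["frame"];s=r.capture("side")["frame"]
cv2.imwrite("pics/w1.png",np.hstack([cv2.resize(w,(400,300)),cv2.resize(s,(400,300))])[:,:,::-1])
E
```

```text
[0.14008348 0.45871199 0.44443974] 1.0917
[-10.24656744  29.42192324 144.35730833 128.73108473  76.06226115
  94.92401118]
[0.31991458 0.41093322 0.52917847] 2.2167
[0.46989708 0.15149003 0.26253708] [0.46970153 0.15103676 0.26191013] [-10.19224062  29.35763458 144.3204826  128.71181767  76.07110763
  94.90753576] 3.7083
[-10.24656744  42.74218296 143.53586445 130.42717077  84.04546418
  85.15115093]
[-10.24656744  59.59396731 139.72259582 130.72298781  92.54747025
  75.25236989]
```

View pics/w1.png

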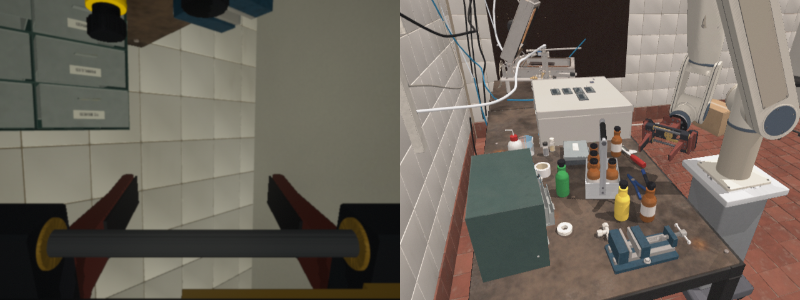

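The wrist view is upside down: the camera hangs below the tool and the bench is at the top. The gripper itself is above bottle A as intended. I'll turn the tool half a turn so the camera is on top, then look again.

```bash
sed -i 's/def ori(yaw,lean,flip=1)/def ori(yaw,lean,flip=-1)/' h.py
python3 -W ignore - <<'E'
from station import r
from h import *
import cv2
p,o=tcp(A,.23,40,80,11)
r.move_ptp(p,o)
print(r.get_tcp_pos()-p,r.get_q().round(1),r.get_time_s())
w=r.capture("wrist");pickle.dump(w,open("w.pkl","wb"))
print(proj(w,[[*A,.1465],[*A,.096],[*A,0]]).round(1),w["cam_to_world"].round(3).tolist())
cv2.imwrite("pics/w2.png",w["frame"][:,:,::-1])
E
```

```text
[6.81388087e-06 1.18887483e-05 2.16071441e-05] [-10.2  36.2 144.1 129.8  80.2 -90.2] 6.5333
[[322.9 453. ]
 [323.  516.6]
 [323.2 609.1]] [[0.643, 0.328, -0.692, 0.372], [-0.766, 0.275, -0.581, 0.068], [0.0, 0.904, 0.428, 0.328], [0.0, 0.0, 0.0, 1.0]]
```

View pics/w2.png

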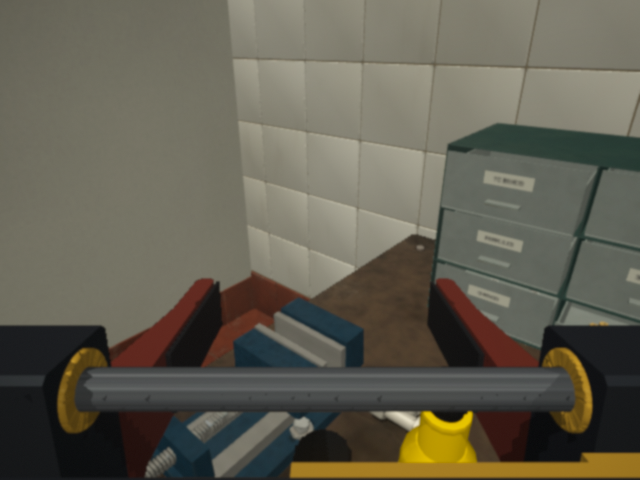

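The wrist view shows bottle A's head centred at (322,445), where I predicted it, so the lateral position is right. I'll grasp it and lift.

```bash
python3 -W ignore - <<'E'
from station import r
from h import *
p,o=tcp(A,.112,40,80,11)
print(r.movel(p,feed=.12,until_force=6),r.get_tcp_pos()-p)
f0=r.get_contact_force();r.close(20)
print("w",r.get_gripper_width()*88,r.get_finger_force(),r.get_contact_force()-f0)
r.movel(p+[0,0,.10],feed=.15)
print("lift",r.get_contact_force()-f0,r.get_gripper_width()*88)
az=np.degrees(YAW)+40;c=cw(-33,0);u=np.array([np.cos(np.radians(az)),np.sin(np.radians(az))])
p2,o2=tcp(c-.125*u,.212,az,80,11)
try:
    r.movel(p2,o2,feed=.2);print(r.get_tcp_pos()-p2,r.get_q().round(1))
except Exception as e: print("ERR",e)
print(r.get_time_s())
print([r.ik(tcp(c,z,az,80,11)[0],o2).round(1).tolist() for z in(.212,.13)])
E
```

```text
False [-3.92268655e-05  1.75858443e-05  4.99896304e-04]
w 30.23660653518156 19.985394179821014 [-0.60381994 -0.96727424 -0.32552321]
lift [ 0.24420715 -0.52432511 -1.52104033] 30.695718514550624
[-9.29724224e-05  9.06510943e-04 -1.18179522e-04] [-58.1  39.1 140.7  97.1  80.  -89.8]
10.9417
[[-35.6, 38.2, 135.5, 118.7, 76.9, -84.4], [-35.6, 52.0, 133.0, 120.5, 82.5, -94.4]]
```

```bash
python3 -W ignore - <<'E'
from station import r
from h import *
import cv2
print(r.get_gripper_width()*88,r.get_contact_force())
s=r.capture("scene");d=r.capture("side")
c=cw(-33,0);t=r.get_tcp_pos();R=tool(np.radians(np.degrees(YAW)+40),80);a=t+.011*R[:,2]
print(a, "head px",proj(s,a+[0,0,.0345]),proj(d,a+[0,0,.0345]),"base",proj(s,a-[0,0,.112]),proj(d,a-[0,0,.112]))
f=s["frame"];g=d["frame"]
pa=proj(s,a)[0].astype(int);pb=proj(d,a)[0].astype(int)
Z=lambda im,p:cv2.resize(im[max(0,p[1]-100):max(0,p[1]-100)+200,max(0,p[0]-67):max(0,p[0]-67)+133],(400,600),interpolation=cv2.INTER_CUBIC)
print(pa,pb)
cv2.imwrite("pics/h1.png",np.hstack([Z(f,pa),Z(g,pb)])[:,:,::-1])
E
```

```text
30.68618344899391 [ 0.42059956  0.41767983 -2.88150331]
[ 0.42753465 -0.10617665  0.21193797] head px [[291.87272305 268.24248589]] [[377.37757723 193.55657664]] base [[294.18897303 327.84470221]] [[372.80327231 246.47988231]]
[292 283] [376 206]
```

View pics/h1.png

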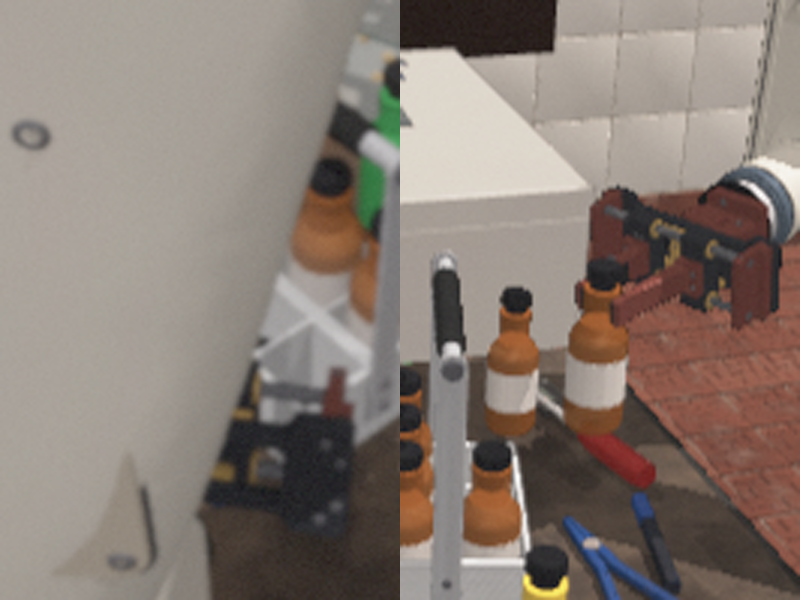

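The side view shows the bottle hanging upright with its head at (377.5,194), against a prediction of (377.4,193.6). I'll insert it into the middle cell.

```bash
python3 -W ignore - <<'E'
from station import r
from h import *
az=np.degrees(YAW)+40;c=cw(-33,0)
p,o=tcp(c,.212,az,80,11)
print("in",r.movel(p,feed=.12,until_force=5),r.get_tcp_pos()-p,r.get_contact_force())
p,_=tcp(c,.112+.025,az,80,11)
print("down",r.movel(p,feed=.08,until_force=5),r.get_tcp_pos()-p,r.get_contact_force())
for k in range(5):
    p=p-[0,0,.002]
    h=r.movel(p,feed=.02,until_force=4);print(k,h,r.get_tcp_pos()-p,r.get_contact_force())
    if h:break
print(r.get_time_s(),r.get_gripper_width()*88)
E
```

```text
in False [-4.29988042e-04 -4.23724997e-05 -1.08169663e-04] [ 0.50626246 -0.22679249 -2.22564288]
down False [-1.15381808e-06 -2.29719642e-05  3.59569315e-04] [ 0.16318547 -0.29265299 -2.76997535]
0 False [ 7.62427064e-05 -3.00328392e-05  2.93738784e-04] [-0.26257231  0.82805464 -2.05413749]
1 False [ 7.35675385e-06 -9.34698390e-07 -5.85096205e-05] [ 1.00408051  0.50371514 -2.03682761]
2 False [ 1.57989424e-05  2.60390357e-05 -6.81882254e-06] [-1.0830465  -1.03245069 -1.19893519]
3 False [2.81802812e-05 3.08402957e-05 6.01306486e-05] [-1.077644   -0.30824566  0.15417161]
4 False [3.21653087e-05 2.94922872e-05 1.06216146e-04] [-0.77750971  0.61231268  1.41591494]
14.575 30.722461074540593
```

```bash
cat >>h.py <<'E'
def press_tcp(pxy,z,az,lean):
    R=tool(np.radians(az),lean);e=np.array([np.cos(np.radians(az)),np.sin(np.radians(az)),0]);t=np.radians(lean)
    v=-np.cos(t)*e-np.sin(t)*np.array([0,0,1]);return np.array([*pxy,z])-.019*R[:,2]-.010*v
E
python3 -W ignore - <<'E'
from station import r
from h import *
import cv2
az=np.degrees(YAW)+40;c=cw(-33,0);u=np.array([np.cos(np.radians(az)),np.sin(np.radians(az)),0])
p=r.get_tcp_pos()+[0,0,.0018];r.movel(p,feed=.03)
print(r.get_contact_force());r.gripper_open();print("open",r.get_contact_force(),r.get_time_s())
print(r.movel(p-.10*u,feed=.15,until_force=5))
r.movel(p-.10*u+[0,0,.09],feed=.2);r.close(20)
print(r.get_contact_force(),r.get_time_s(),r.get_gripper_width())
far=[(33,-58),(33,0),(33,58),(-33,58)]
for lean in(60,70):
  for cell,bots in(((-33,0),[]),((-33,-58),[(-33,0)])):
    O=obstacles(far+bots)
    for a in(0,20,40):
        P=press_tcp(np.array(cell)/1000,.156,a,lean)*1000
        print(lean,cell,a,round(clear(O,P,tool(np.radians(a),lean),0),1),r.ik(press_tcp(cw(*cell),.156,a+np.degrees(YAW),lean),ori(YAW+np.radians(a),lean)) is not None)
s=r.capture("scene")["frame"];d=r.capture("side")["frame"]
Z=lambda im,x,y:cv2.resize(im[y:y+150,x:x+100],(400,600),interpolation=cv2.INTER_CUBIC)
cv2.imwrite("pics/p1.png",np.hstack([Z(s,270,185),Z(d,290,190)])[:,:,::-1])
E
```

```text
[0.37614123 0.46789216 0.23560614]
open [2.53245614e-01 1.63359409e-04 6.06443980e-02] 15.8167
False
[-0.47126659  0.17137553 -0.02957443] 18.575 0.008799867352603685
60 (-33, 0) 0 30.5 True
60 (-33, 0) 20 30.7 True
60 (-33, 0) 40 1.0 True
60 (-33, -58) 0 21.3 True
60 (-33, -58) 20 23.2 True
60 (-33, -58) 40 24.4 True
70 (-33, 0) 0 30.5 True
70 (-33, 0) 20 31.2 True
70 (-33, 0) 40 13.9 True
70 (-33, -58) 0 23.2 True
70 (-33, -58) 20 23.4 True
70 (-33, -58) 40 24.4 True
```

View pics/p1.png

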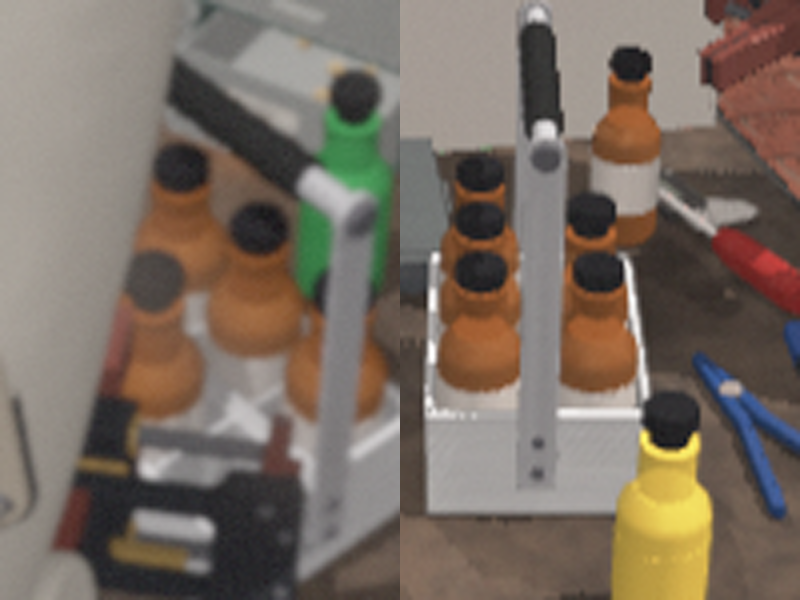

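The picture shows the bottle standing in the middle cell and the other bottles undisturbed, with its head at side-crop (592,210). Next I press its stopper while logging force against height.

```bash
cat >press.py <<'E'
from station import r
from h import *
import sys
def press(cell,a=20,lean=70,z0=.172):
    az=a+np.degrees(YAW);c=cw(*cell);P=lambda z:press_tcp(c,z,az,lean)
    e=np.array([np.cos(np.radians(az)),np.sin(np.radians(az)),0])
    r.movel(P(.20)-.06*e,ori(np.radians(az),lean),feed=.2)
    r.movel(P(z0+.006),feed=.15);r.movel(P(z0),feed=.05)
    f0=r.get_contact_force();z=z0
    for i in range(34):
        z-=.001;r.movel(P(z),feed=.012)
        f=(r.get_contact_force()-f0);print(f"{z*1000:.0f}:{f[2]:.1f}",end=" ")
        if f[2]>16.5: break
    print(f,(r.get_tcp_pos()-P(z)).round(4))
    r.movel(P(z0+.006),feed=.05);r.movel(P(.20)-.06*e,feed=.2);print(r.get_time_s())
E
python3 -W ignore -c "from press import *; press((-33,0))"
```

```text
Traceback (most recent call last):
  File "press.py", line 7, in press
    r.movel(P(.20)-.06*e,ori(np.radians(az),lean),feed=.2)
    ~~~~~~~^^^^^^^^^^^^^^^^^^^^^^^^^^^^^^^^^^^^^^^^^^^^^^^
station.IKError: the arm cannot follow that straight line within its joint ranges
```

```bash
sed -i 's/\.06\*e/BK*e/g; s/z0=.172)/z0=.172,BK=.03)/' press.py
python3 -W ignore -c "
from press import *
c=cw(-33,0)
for a in(20,30,35):
  for b in(0,.03,.06):
    az=a+np.degrees(YAW);e=np.array([np.cos(np.radians(az)),np.sin(np.radians(az)),0])
    q=r.ik(press_tcp(c,.2,az,70)-b*e,ori(np.radians(az),70));print(a,b,None if q is None else q.round())
print(r.get_q().round())
try: press((-33,0),a=30)
except r.IKError as e: print(e,r.get_time_s())
"
```

```text
20 0 [-20.  29. 143. 154.  62. -86.]
20 0.03 [-23.  29. 146. 152.  65. -87.]
20 0.06 None
30 0 [-28.  29. 140. 133.  62. -81.]
30 0.03 [-33.  29. 142. 130.  64. -83.]
30 0.06 [-38.  29. 145. 126.  66. -84.]
35 0 [-32.  29. 138. 124.  62. -78.]
35 0.03 [-36.  29. 140. 120.  64. -80.]
35 0.06 [-41.  29. 142. 116.  66. -81.]
[-53.  38. 140. 102.  80. -88.]
171:-0.0 170:0.2 169:0.3 168:-0.2 167:-0.6 166:-0.1 165:-0.8 164:0.2 163:0.1 162:1.7 161:2.5 160:1.7 159:2.5 158:2.6 157:6.5 156:7.6 155:8.7 154:8.7 153:8.4 152:8.5 151:9.1 150:10.1 149:13.4 148:18.1 [-2.51179559  0.96719227 18.06152422] [ 0.0013 -0.0001  0.003 ]
26.9833
```

The force curve shows contact at 162 mm, then pad compression. The stopper slides on a plateau of about 8.7 N for roughly 5 mm, then a hard rise to 18 N marks it home. Next is bottle B.

```bash
python3 -W ignore - <<'E'
from station import r
from h import *
import cv2
O=obstacles([(33,-58),(33,0),(33,58),(-33,58),(-33,0)]);res=[]
for lean in(78,82,85,88):
  for az in range(20,33):
    for dx in((0,0),(-1,0),(-1,-.7)):
      for dd in(14,15):
        R=tool(np.radians(az),lean);cc=np.array([-33+dx[0],-58+dx[1],128.])-dd*R[:,2]
        res.append((round(min(clear(O,cc,R,44),clear(O,cc-30*R[:,2],R,44)),1),lean,az,dx,dd))
for l in(78,82,85,88):print([x for x in sorted(res,reverse=True) if x[1]==l][:3])
r.gripper_open()
for az in(0,-20,10): 
    q=[r.ik(tcp(B,z,az,85,14)[0],ori(np.radians(az),85)) for z in(.23,.112)];print(az,[None if a is None else a.round().tolist() for a in q])
p,o=tcp(B,.235,-5,85,14)
try: r.movel(p,o,feed=.25)
except r.IKError: print("ptp");r.move_ptp(p,o)
print(r.get_tcp_pos()-p,r.get_time_s())
w=r.capture("wrist");print(proj(w,[[*B,.1465]]))
cv2.imwrite("pics/w3.png",w["frame"][240:,160:480,::-1].repeat(2,0).repeat(2,1))
E
```

```text
[(np.float64(2.6), 78, 23, (-1, -0.7), 15), (np.float64(2.5), 78, 24, (-1, -0.7), 15), (np.float64(2.4), 78, 24, (-1, -0.7), 14)]
[(np.float64(3.1), 82, 23, (-1, -0.7), 15), (np.float64(2.7), 82, 24, (-1, -0.7), 15), (np.float64(2.6), 82, 23, (-1, 0), 15)]
[(np.float64(3.6), 85, 23, (-1, -0.7), 15), (np.float64(3.0), 85, 24, (-1, -0.7), 15), (np.float64(3.0), 85, 23, (-1, 0), 15)]
[(np.float64(4.0), 88, 23, (-1, -0.7), 15), (np.float64(3.4), 88, 23, (-1, 0), 15), (np.float64(3.3), 88, 24, (-1, -0.7), 15)]
0 [[-67.0, 40.0, 137.0, 113.0, 84.0, -87.0], [-67.0, 60.0, 132.0, 113.0, 90.0, -101.0]]
-20 [[-53.0, 43.0, 146.0, 147.0, 92.0, -95.0], [-53.0, 66.0, 140.0, 146.0, 107.0, -104.0]]
10 [[-70.0, 39.0, 131.0, 99.0, 83.0, -80.0], [-70.0, 57.0, 127.0, 101.0, 86.0, -94.0]]
[1.56632183e-04 9.62117206e-04 4.08449944e-05] 29.425
[[325.92313604 469.851138  ]]
```

View pics/w3.png

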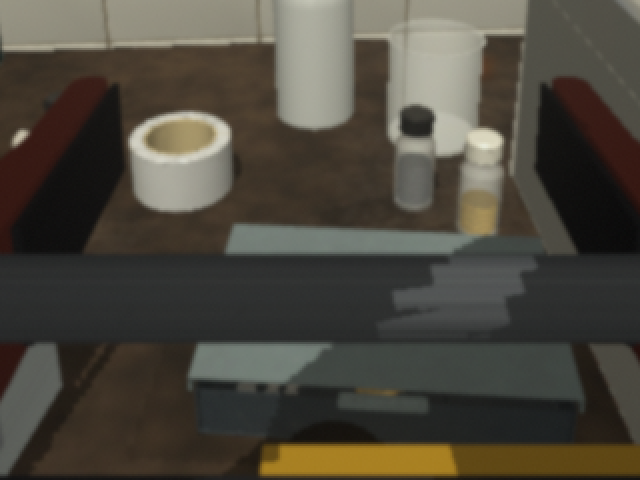

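```bash
python3 -W ignore - <<'E'
from h import *
d=pickle.load(open("d.pkl","rb"))
def ray(c,px,z):
    f=lambda P:(proj(c,[P[0],P[1],z])-px)[0]
    return least_squares(f,[.5,-.3]).x.round(3)
print("side bottom corner",ray(d["side"],(370,219),0),ray(d["side"],(345,222),0))
for z in(0,.1,.15,.2): print(z,"scene top corner/edge",ray(d["scene"],(563,258),z),ray(d["scene"],(455,478),z))
E
```

```text
side bottom corner [ 0.29  -0.443] [ 0.379 -0.443]
0 scene top corner/edge [ 1.004 -0.455] [ 0.401 -0.429]
0.1 scene top corner/edge [ 0.875 -0.448] [ 0.354 -0.425]
0.15 scene top corner/edge [ 0.81  -0.444] [ 0.33  -0.424]
0.2 scene top corner/edge [ 0.746 -0.44 ] [ 0.307 -0.422]
```

The case and the right-hand box stay clear of the gripper (box face at y≈−0.43). B's head is at about (327,455) in the wrist view against 326 predicted, so I'll grasp and place it.

```bash
python3 -W ignore - <<'E'
from station import r
from h import *
p,o=tcp(B,.112,-5,85,14.5)
print(r.movel(p,feed=.15,until_force=6),r.get_tcp_pos()-p)
f0=r.get_contact_force();r.close(20)
print("w",r.get_gripper_width()*88,r.get_contact_force()-f0)
r.movel(p+[0,0,.10],feed=.2)
az=np.degrees(YAW)+23;c=cw(-34,-58.7);u=np.array([np.cos(np.radians(az)),np.sin(np.radians(az))])
for b in(.125,.11,.1):
    p2,o2=tcp(c-b*u,.212,az,85,14.5)
    try: r.movel(p2,o2,feed=.2);break
    except r.IKError as e: print(b,"ERR")
print(r.get_tcp_pos()-p2,r.get_gripper_width()*88,r.get_contact_force(),r.get_q().round(),r.get_time_s())
p,o=tcp(c,.212,az,85,14.5)
print("in",r.movel(p,feed=.14,until_force=5),r.get_tcp_pos()-p,r.get_contact_force())
p,_=tcp(c,.112+.024,az,85,14.5)
h=r.movel(p,feed=.1,until_force=5);print("down",h,r.get_tcp_pos()-p,r.get_contact_force())
if not h:
  for k in range(4):
    p=p-[0,0,.002]
    h=r.movel(p,feed=.025,until_force=4);print(k,h,r.get_tcp_pos()-p,r.get_contact_force())
    if h:break
print(r.get_time_s(),r.get_gripper_width()*88)
E
```

```text
False [0.00012291 0.00029957 0.00059622]
w 30.8210352147049 [-0.49283122 -0.707813    0.89662401]
0.125 ERR
0.11 ERR
0.1 ERR
[ 0.01009378 -0.15478955 -0.00041536] 30.8899707063009 [-0.05990667 -0.18734091 -2.60781933] [-65.  44. 139. 120.  86. -93.] 32.0083
in False [-0.00022614 -0.00040234 -0.00026327] [ 1.52366465  0.28493103 -2.88202065]
down True [ 1.99520317e-05 -5.00039330e-04  4.65680215e-02] [ 0.45617143  0.06214323 -3.27180449]
33.9417 30.70916486184683
```

The pre-position lines were refused, so the entry kept the old azimuth and put the bottle about 3 mm off; it touched the rim lightly and stopped. I'll lift, reorient about the bottle's axis and retry.

```bash
python3 -W ignore - <<'E'
from station import r
from h import *
print(r.get_contact_force(),r.get_gripper_width()*88,r.get_q().round(1))
t=r.get_tcp_pos();t[2]=tcp(A,.212,0,85,14.5)[0][2]
r.movel(t,feed=.1);print(r.get_contact_force(),r.get_time_s())
az=np.degrees(YAW)+23;c=cw(-34,-58.7)
for a in(-5,0,4,az):
  for z in(.212,.13):
    q=r.ik(*tcp(c,z,a,85,14.5));print(a,z,None if q is None else q.round(1))
p,o=tcp(c,.212,az,85,14.5)
try: r.movel(p,o,feed=.03);print("ok",r.get_tcp_pos()-p,r.get_q().round(1))
except r.IKError as e: print(e)
print(r.get_time_s(),r.get_contact_force())
E
```

```text
[ 0.45617143  0.06214323 -3.27180449] 30.70916486184683 [-24.6  52.7 143.5 160.2 100.2 -95.4]
[-0.57383584 -0.10606016 -2.95165636] 34.3667
-5 0.212 [-23.8  46.8 144.8 161.1  96.  -93.7]
-5 0.13 [-23.8  62.6 140.7 160.3 107.1 -97.7]
0 0.212 [-29.6  46.  143.7 150.5  93.5 -94.8]
0 0.13 [ -29.6   61.6  139.7  149.6  103.6 -100.7]
4 0.212 [-33.6  45.3 142.5 142.6  91.2 -94.8]
4 0.13 [ -33.6   60.6  138.6  141.9  100.2 -101.8]
7.640000000000001 0.212 [-36.8  44.6 141.2 135.8  89.1 -94. ]
7.640000000000001 0.13 [ -36.8   59.6  137.4  135.4   97.2 -101.9]
ok [-0.00010761 -0.00077011 -0.00027892] [-36.8  44.7 141.2 135.9  89.2 -94.1]
34.8833 [-1.18361246  0.14561112 -3.34154375]
```

```bash
python3 -W ignore - <<'E'
from station import r
from h import *
az=np.degrees(YAW)+23;c=cw(-34,-58.7)
p,_=tcp(c,.112+.06,az,85,14.5)
h=r.movel(p,feed=.08,until_force=4);print("down1",h,r.get_tcp_pos()-p,r.get_contact_force())
if not h:
  p,_=tcp(c,.112+.024,az,85,14.5)
  h=r.movel(p,feed=.08,until_force=4);print("down",h,r.get_tcp_pos()-p,r.get_contact_force())
if not h:
  for k in range(4):
    p=p-[0,0,.002]
    h=r.movel(p,feed=.025,until_force=4);print(k,h,r.get_tcp_pos()-p,r.get_contact_force())
    if h or r.get_contact_force()[2]>-.2:break
print(r.get_time_s(),r.get_gripper_width()*88)
E
```

```text
down1 False [-7.00029692e-05  5.68797181e-04 -1.38505096e-04] [ 0.65023584  0.3629662  -3.10413493]
down False [-4.27321072e-05 -5.27651856e-06  2.23278063e-04] [ 1.01670754e+00  2.59141236e-03 -3.47337848e+00]
0 False [ 3.92862137e-05 -5.93462026e-05  3.94272623e-04] [ 0.74957923 -0.08193031 -2.90610393]
1 False [ 4.57096101e-05 -3.40049361e-05  2.70062536e-05] [-0.30271364  0.33321113 -3.62906653]
2 False [ 2.57388778e-05 -2.55900416e-05  3.95165039e-06] [-0.05281656  0.40496866 -1.69926568]
3 False [ 2.37596804e-05 -4.48437890e-06  3.96612911e-05] [ 0.35347036 -0.42618126  0.44253592]
37.1333 30.697875166479534
```

```bash
python3 -W ignore - <<'E'
from station import r
from h import *
az=np.degrees(YAW)+23;u=np.array([np.cos(np.radians(az)),np.sin(np.radians(az)),0])
r.gripper_open();print("open",r.get_contact_force(),r.get_gripper_width(),r.get_time_s())
p=r.get_tcp_pos()
for b in(.09,.07,.055,.045,.035):
    try: print(b,r.movel(p-b*u,feed=.15,until_force=5));break
    except r.IKError: print(b,"ERR")
print(r.get_contact_force(),r.get_time_s())
import cv2
s=r.capture("side")["frame"];d=r.capture("wrist")["frame"]
cv2.imwrite("pics/p2.png",np.hstack([cv2.resize(s[170:340,270:440],(400,400),interpolation=cv2.INTER_CUBIC),cv2.resize(d,(400,400))])[:,:,::-1])
E
```

```text
open [-0.50558305 -0.3200356   0.41024592] 0.9989156697009185 38.125
0.09 False
[-1.50105203 -0.70455415 -0.24229146] 38.875
```

View pics/p2.png

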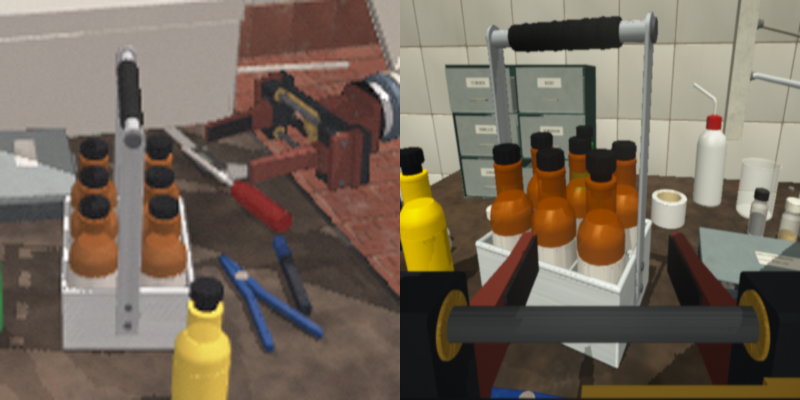

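The picture shows all six bottles upright in their cells and the gripper clear. Now I press the second stopper.

```bash
python3 -W ignore - <<'E'
from press import *
r.movel(r.get_tcp_pos()+[0,0,.09],feed=.2);r.close(20);print(r.get_time_s())
for a in(30,38,23):
    try: press((-34,-58.4),a=a,z0=.168);break
    except r.IKError as e: print(a,e,r.get_time_s())
E
```

```text
40.9167
167:-0.3 166:0.5 165:-0.6 164:0.2 163:-0.5 162:0.5 161:0.7 160:1.6 159:1.2 158:1.9 157:5.0 156:6.5 155:8.6 154:8.2 153:8.5 152:8.7 151:8.3 150:10.8 149:15.2 148:17.8 [-1.68860224  1.22580912 17.77108812] [ 0.0012 -0.0002  0.003 ]
48.2
```

```bash
python3 -c "
from station import r
print(r.get_contact_force(),r.close_job())"
```

```text
the job is handed in; nothing more can be done
[ 0.71343257  0.30578006 -0.96375469] None
```

Job handed in at about 48 s: both amber bottles stand in the two empty front cells, each stopper pushed home afterwards at about 18 N, and the last picture, taken before the second press, shows all six bottles upright; bottle 2 lightly touched the carrier rim once (under about 5 N) before I realigned it, and the arm leaned 70–85° instead of 20–30° because the gripper only opens fully.

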